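# Close the joint and hold the drill guide on the pencil line

## Task

On the drilling jig, butt the loose wooden block flush against its twin that is screwed to the board: gap closed, square to it, and their ends in line. Then let go of the block, take the guide's upright handle and pull the spring-loaded steel guide out until its front edge is level with the pencil line on the screwed-down block, and keep holding it there against its spring: the program finishes while still holding. Leave everything else on the bench where it stands.

Things in the scene. Friction and masses are not known exactly. Their poses are not given: they have to be found in the camera images.
- jig: drilling jig, fixed; -x roughly faces the robot. Dark wood board 18 thick, x -150..170, y -150..150 about the origin (underside, z 0, on the guide's centre line). On it: a pale wooden block 60 (x) x 80 (y) x 22 high screwed down (x -100..-40, y -80..0, top 40 above bench) and a metal housing (x 75..165, y -35..35, top 60 above bench) from which the guide slides to -x over the joint
- fixed_edge (a point): middle of the top edge of the screwed-down block's joint face (which looks to jig +y), at jig x -70, y 0, 40 above the bench; axes as the jig's
- block: loose pale wooden block, twin of the screwed-down one: 60 (x) x 80 (y) x 22 high, 60 to 130 g, flat on the jig board (underside 18 above bench) on the jig's +y side, 20 to 50 mm away, a little turned and shifted. Origin: centre of its underside; its -y face (60 wide) is the joint face. Can be taken from above across its 60 mm width, along its x
- block_edge (a point): middle of the top edge of the loose block's joint face (its -y face); axes as the block's. Lies at fixed_edge when the joint is closed and the ends are in line
- guide: spring-return guide: steel tongue 24 wide x 6 thick, underside 48 above bench, on it an upright wooden handle 22 dia x 50 tall, top 104 above bench. Origin on the handle's axis at the tongue's underside; home at jig x 40, y 0; axes as the jig's. Starts home; pulls out to jig -x by up to 110 mm against a spring (3 N, plus 1.1 N per 10 mm: 10 to 14 N at the line); let go, it returns
- nose (a point): middle of the lower front edge of the guide's tongue, 35 mm ahead (jig -x) of the handle's axis; when home at jig x 5
- handle (a point): point on the handle's axis to grip at, 82 above the bench; a gripper coming from above with tips 19 mm lower clears tongue and housing
- line: dark pencil line 3 wide x 64 long drawn along jig y on top of the screwed-down block, at jig x between -88 and -58, parallel to the guide's front edge. Origin at its middle; its x is the jig's x
- spool: bystander: brown thread spool, 40 dia x 60 tall, standing on the jig board
- tin: bystander: flat round metal tin, 54 dia x 30 tall, on the jig board
- screwdriver: bystander: screwdriver 190 long lying on the bench left of the jig
- gourd: bystander: small pear-shaped dry gourd, 90 dia x 152 tall, standing near the jig
- glue: bystander: white glue bottle, 60 dia x 150 tall, near the jig
- jar: bystander: amber glass jar, 72 dia x 95 tall, near the jig
- sticks: bystander: small bundle of thin wooden sticks, 200 long, on the bench right of the jig
There are look-alikes about, which are no part of the job. There is more than one size of the block; the job needs the smallest.

How it is judged:
By the outcome, as a careful person would: the job done as asked, in the order asked, and still so for the second after the job is handed in, while the arm keeps its last pose, push and grip.
It also fails if it takes over 42 s, if anything falls off the work surface, if the arm or the gripper's body presses on something with over 40 N, if the wrist force passes 120 N, or if a joint passes its speed limit or range.

## Robot

A 7-joint arm with a two-finger parallel gripper is mounted at the origin on the work surface. World frame = base frame: x ahead of the robot, y to its left, z up, the work surface at z = 0. Lengths are in m, angles in rad, forces in N, time in s.
With the tool pointing down it reaches from about 0.4 to 0.85 m from the base axis. Payload 10.4 kg.
Tool frame: the origin (TCP) lies on the centre line of the jaws, within the pads' length; the fingertips stand 11 mm ahead of it and the grasp point (between the pads) lies 8 mm behind it (tip_reach is the distance from the TCP to the fingertips, in m); z points along the fingers, y is the line along which they close (so a half turn about z gives the same grasp; the last joint's range is limited). The gripper opens to 85 mm and grips with 20 to 120 N. Pads are 22 mm wide; open, the fingers measure 114 mm over their backs; the gripper's body (76 mm by 85 mm) begins 54 mm behind the grasp point. The pads swing forward as they close: fully open they stand 13 mm farther back than shut.
Start: joints at [-1.252, 0.332, -0.065, 1.46, 0.022, 1.35, -0.088], TCP at [0.209, 0.589, 0.242] pointing down, gripper open.
Joint ranges: [-2.6, 2.6], [-0.5, 2.12], [-1.47, 1.34], [0.16, 2.42], [-1.27, 4.41], [0.06, 2.06], [-2.6, 2.6]. Speed limits (rad/s): [2.22, 2.22, 2.79, 2.79, 3.14, 3.14, 3.14].

## Interface

Orientations are given as a unit quaternion [x, y, z, w].
In Python, from workcell import get_obs, camera, hand_in, tip_reach gives the robot as it stands. The module is installed in compiled form; this text tells all that it offers.
- The arm moves only by the tool move_arm, never from a script. Its argument "plan" is a list of rows, each an object with "delta_pos": the shift along the tool's x, y, z in m, a list of three; "turn": the turn, a rotation vector about the tool's x, y, z in rad, a list of three; "fingers": the closure, from 0 (fully open) to 1 (shut). A call has 1 to 12 rows; each row is the pose to reach, as a shift and turn from the pose commanded when the call began, along the tool's axes at that moment; what a row does not reach only later rows make up. A row lasts 1/8 s, in which the tool goes at most 62.5 mm and 10.7 degrees, less where a joint would pass 70% of its speed; a pose out of reach is approached as far as the arm can. A call with a gripper value outside its range is refused whole. The fingers move at their own pace and stop on an object; "force" is the grip in N (left out, the last holds). Time passes only in rows, so rows that repeat a pose let the fingers close. It gives the time, the measured TCP pose, the force, the opening and the grip force at its end, in the units of the state.
- get_obs(): the state, without advancing time (a new reading comes with each control period).
- camera(name): name is "scene" or "top" or "wrist"; returns a dict with "color" (384x512x3 uint8, red, green, blue), "range_z" (384x512 float32, m along the optical axis (not along the pixel's ray), 0 where there is no reading), "fx", "fy", "cx", "cy" (pixels), "k1" (the pictures are not rectified: a ray, as slopes to the right and down, at radius r is drawn at 1 + k1 r^2 times it, then the intrinsics apply), "R" (3x3) and "t" (3): a world point X has camera coordinates R X + t; the wrist camera has in their place "tool_from_camera" (4x4, takes a point from camera to tool coordinates, whose origin is the TCP and whose axes are the flange's). Camera axes: x right, y down, z forward; pixel columns grow to the right and rows downward; lengths in m; the calibration is good to about 2 mm. A picture is of the moment at which its call begins: read the wrist's pose just before it.
- hand_in(): hands the job in; it is judged then, once.
The state is a dict: "clock": time; "joint_pos": joint angles; "joint_velocities": joint speeds; "tau": joint torques, N m; "position": TCP position; "ee_rot": TCP orientation; "ft_force": force on the tool from outside, world axes, zero at the start; "torque": the same for the moment, N m; "grip_width": opening from 0.0 (shut) to 1.0 (fully open); "grasp_force": force on a finger pad.
Only numpy, scipy, OpenCV 4.12 (cv2) and the standard library are available. Lean on these libraries where they do the work, as an engineer would, in place of code of your own. Each camera call takes 0.05 s, during which the arm holds its last target. There are 200 camera calls.

## Working session

There is one attempt and no reset: what is moved stays moved. The work goes in short steps, Python scripts to look and compute and a tool call to move; the robot and the scene stay as the last step left them, time stands still between calls to the robot, and variables do not carry over. Pictures are saved under pics/ and viewed, at most 10 in all, crops included, and the job is handed in when it is done.

Besides the shell and the picture viewer there is one more tool, called after "Call:" in YAML: its name, and indented under it one key for each argument. move_arm: Moves the arm, as the interface text tells. Its arguments: {"type":"object","properties":{"plan":{"type":"array","items":{"type":"object","properties":{"delta_pos":{"type":"array","items":{"type":"number"}},"turn":{"type":"array","items":{"type":"number"}},"fingers":{"type":"number"}}}},"force":{"type":"number"}},"required":["plan"]}

```bash
mkdir -p pics; cat > h.py <<'E'
import numpy as np, cv2
from workcell import get_obs, camera, hand_in, tip_reach
from scipy.spatial.transform import Rotation as Ro
def pose():
    o=get_obs(); T=np.eye(4); T[:3,:3]=Ro.from_quat(o["ee_rot"]).as_matrix(); T[:3,3]=o["position"]; return T
def cam(n):
    T=pose(); c=camera(n)
    if n=="wrist": M=T@c["tool_from_camera"]
    else:
        M=np.eye(4); M[:3,:3]=c["R"].T; M[:3,3]=-c["R"].T@c["t"]
    c["M"]=M; return c
def rays(c,uv):
    uv=np.atleast_2d(uv).astype(float)
    K=np.array([[c["fx"],0,c["cx"]],[0,c["fy"],c["cy"]],[0,0,1]])
    p=cv2.undistortPoints(uv.reshape(-1,1,2),K,np.array([c["k1"],0,0,0.])).reshape(-1,2)
    return np.c_[p,np.ones(len(p))]@c["M"][:3,:3].T
def onz(c,uv,z):
    d=rays(c,uv); o=c["M"][:3,3]
    return o+d*((z-o[2])/d[:,2])[:,None]
def proj(c,X):
    X=np.atleast_2d(X); P=(X-c["M"][:3,3])@c["M"][:3,:3]; p=P[:,:2]/P[:,2:]
    r2=(p**2).sum(1,keepdims=True); p=p*(1+c["k1"]*r2)
    return p*[c["fx"],c["fy"]]+[c["cx"],c["cy"]]
def save(c,n,crop=None,s=1):
    im=c["color"][...,::-1]
    if crop: im=im[crop[1]:crop[3],crop[0]:crop[2]]
    cv2.imwrite("pics/"+n,cv2.resize(im,None,fx=s,fy=s,interpolation=cv2.INTER_CUBIC))
E
python3 - <<'E'
from h import *
o=get_obs();print(o);print(tip_reach)
for n in ["top","scene"]:
    c=cam(n);save(c,n+"0.png",s=1.5);print(n,c["M"].round(3).tolist(),c["fx"],c["k1"])
E
```

```text
{'clock': 0.0, 'joint_pos': array([-1.25160364,  0.33289751, -0.06468179,  1.46092702,  0.02162514,
        1.34996254, -0.0884926 ]), 'joint_velocities': array([ 0.00097675,  0.00016173, -0.00106906,  0.00101204, -0.00057323,
        0.00029436,  0.00137409]), 'tau': array([ 3.22158476e-04, -6.25448084e+01,  4.93094896e-02, -3.91596937e+01,
        1.61531952e-02,  1.01727553e-02,  3.14346300e-05]), 'position': array([0.20938373, 0.58848621, 0.24150673]), 'ee_rot': array([ 1.70057573e-01,  9.85433844e-01, -7.45181942e-04, -7.70702770e-05]), 'ft_force': array([0.45659877, 0.537457  , 0.32885749]), 'torque': array([0.05680755, 0.01834497, 0.00477584]), 'grasp_force': 0.0, 'grip_width': 1.0001280200697549}
0.011
top [[-0.012, -0.98, 0.197, 0.354], [-1.0, 0.013, 0.005, -0.111], [-0.007, -0.197, -0.98, 1.007], [0.0, 0.0, 0.0, 1.0]] 370.96873580678164 -0.12474959706173756
scene [[0.85, 0.45, -0.274, 0.931], [0.527, -0.737, 0.423, -0.685], [-0.012, -0.504, -0.864, 1.305], [0.0, 0.0, 0.0, 1.0]] 492.9645014137537 -0.0726943329496517
```

View pics/top0.png

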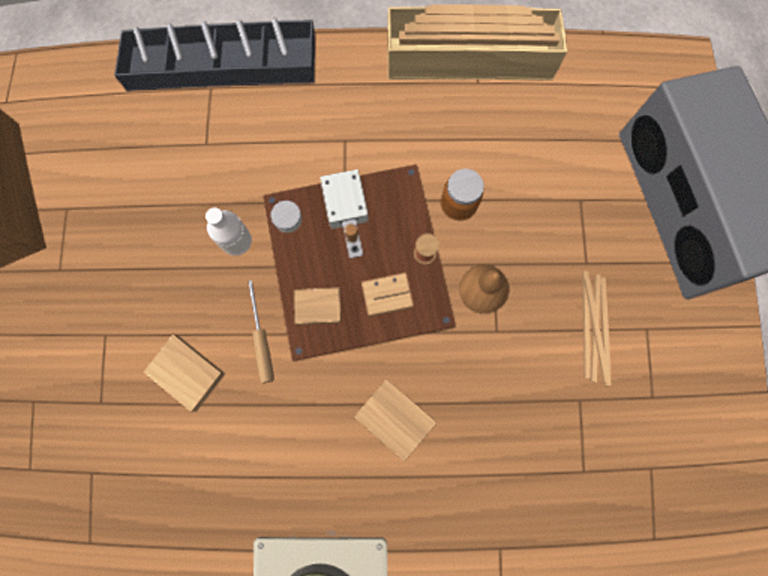

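View pics/scene0.png

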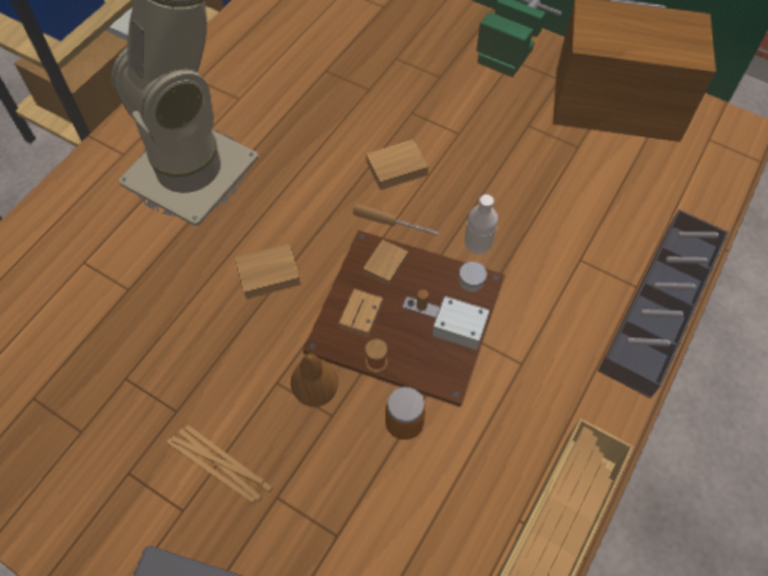

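The top view shows the fixed block with its line at about (387,295), the loose block at (317,306), the guide handle at (351,230) and the housing at (344,198), all in 1.5x pixels. Two larger look-alikes lie off the board. Next I measure.

```bash
cat >> h.py <<'E'
def pale(c,box=None):
    hsv=cv2.cvtColor(c["color"],cv2.COLOR_RGB2HSV)
    m=((hsv[...,2]>150)&(hsv[...,1]>60)&(hsv[...,1]<150)&(hsv[...,0]<25)).astype(np.uint8)*255
    return m
def quad(c,m,seed,z):
    """contour containing the seed point, filled/closed -> minAreaRect in world at height z"""
    m=cv2.morphologyEx(m,cv2.MORPH_CLOSE,np.ones((5,5)))
    cs,_=cv2.findContours(m,cv2.RETR_EXTERNAL,cv2.CHAIN_APPROX_NONE)
    k=max(cs,key=lambda q:cv2.pointPolygonTest(q,tuple(map(float,seed)),True))
    w=onz(c,k.reshape(-1,2),z)[:,:2]
    (ctr,size,a)=cv2.minAreaRect((w*1000).astype(np.float32))
    return np.array(ctr),np.array(size),a,len(k)
E
python3 - <<'E'
from h import *
c=cam("top"); print(c["color"][[204,196,204,190],[211,258,232,258]],)
m=pale(c)
for s in [(211,204),(258,203)]: print(quad(c,m,s,.040))
print("handle top",onz(c,[(351/1.5,229/1.5)],.104))
print("corners",onz(c,[(264/1.5,196/1.5),(416/1.5,166/1.5),(454/1.5,327/1.5),(293/1.5,361/1.5)],.018).round(3).tolist())
E
```

```text
[[214 169 124]
 [194 156 114]
 [105  67  44]
 [224 181 132]]
(array([573.70220947, -57.09985352]), array([1132.24230957, 1532.06359863]), 0.5114467144012451, 1935)
(array([573.70220947, -57.09985352]), array([1132.24230957, 1532.06359863]), 0.5114467144012451, 1935)
handle top [[ 0.63770597 -0.06220779  0.104     ]]
corners [[0.733, 0.108, 0.018], [0.789, -0.182, 0.018], [0.479, -0.242, 0.018], [0.422, 0.046, 0.018]]
```

Call:
move_arm:
  plan:
    - {"delta_pos":[-0.04,-0.04,-0.03],"turn":[0,0,0.09],"fingers":0}
    - {"delta_pos":[-0.08,-0.08,-0.05],"turn":[0,0,0.18],"fingers":0}
    - {"delta_pos":[-0.125,-0.12,-0.08],"turn":[0,0,0.27],"fingers":0}
    - {"delta_pos":[-0.17,-0.16,-0.08],"turn":[0,0,0.36],"fingers":0}
    - {"delta_pos":[-0.21,-0.2,-0.08],"turn":[0,0,0.45],"fingers":0}
    - {"delta_pos":[-0.25,-0.24,-0.08],"turn":[0,0,0.54],"fingers":0}
    - {"delta_pos":[-0.29,-0.28,-0.08],"turn":[0,0,0.63],"fingers":0}
    - {"delta_pos":[-0.335,-0.32,-0.08],"turn":[0,0,0.72],"fingers":0}
    - {"delta_pos":[-0.375,-0.36,-0.08],"turn":[0,0,0.81],"fingers":0}
    - {"delta_pos":[-0.42,-0.4,-0.08],"turn":[0,0,0.9],"fingers":0}
    - {"delta_pos":[-0.46,-0.44,-0.08],"turn":[0,0,0.98],"fingers":0}
    - {"delta_pos":[-0.5,-0.48,-0.08],"turn":[0,0,1.03],"fingers":0}

```text
clock: 1.65
position: [0.5201, -0.0327, 0.3223]
ee_rot: [0.634, 0.773, 0.0, 0.0]
ft_force: [0.6, 1.0, -1.3]
grip_width: 0.999
grasp_force: 0.0
```

```bash
python3 - <<'E'
from h import *
c=cam("wrist");save(c,"w1.png",s=1.5);print(pose().round(3).tolist());print(c["M"].round(3).tolist(),c["tool_from_camera"].round(3).tolist(),c["fx"]);np.savez("w1.npz",**c)
print(get_obs()["joint_pos"])
E
```

```text
[[-0.186, 0.983, 0.001, 0.521], [0.982, 0.186, -0.003, -0.04], [-0.003, 0.001, -1.0, 0.322], [0.0, 0.0, 0.0, 1.0]]
[[0.981, 0.188, 0.055, 0.507], [0.196, -0.941, -0.275, 0.037], [0.0, 0.281, -0.96, 0.453], [0.0, 0.0, 0.0, 1.0]] [[-0.0, -0.96, -0.281, 0.07], [1.0, -0.0, -0.0, 0.001], [0.0, -0.281, 0.96, -0.131], [0.0, 0.0, 0.0, 1.0]] 304.4336465884377
[-0.58692083  0.05967553  0.60917939  1.62894392 -0.03132084  1.46218714
  0.2120997 ]
```

View pics/w1.png

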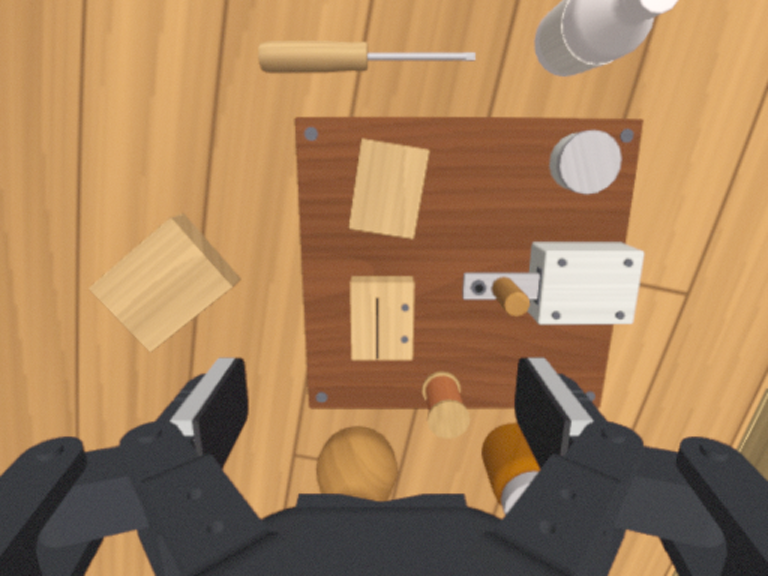

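The wrist view shows, in 1.5x pixels, the loose block at (390,190) turned a few degrees. The fixed block is at (382,320) with its line at u≈377, and the nose is at (464,288).

```bash
cat >> h.py <<'E'
def world(c):
    v,u=np.mgrid[0:384,0:512]
    d=rays(c,np.c_[u.ravel(),v.ravel()]); P=c["M"][:3,3]+d*c["range_z"].reshape(-1,1)
    return P.reshape(384,512,3)
def face(c,seed,z,tol=.006,colour=True):
    W=world(c); hsv=cv2.cvtColor(c["color"],cv2.COLOR_RGB2HSV)
    m=(abs(W[...,2]-z)<tol)&(c["range_z"]>0)
    if colour: m&=(c["color"][...,1]>115)
    m=cv2.morphologyEx(m.astype(np.uint8)*255,cv2.MORPH_CLOSE,np.ones((7,7)))
    cs,_=cv2.findContours(m,cv2.RETR_EXTERNAL,cv2.CHAIN_APPROX_NONE)
    k=max(cs,key=lambda q:cv2.pointPolygonTest(q,tuple(map(float,seed)),True)).reshape(-1,2)
    w=onz(c,k,z)[:,:2]*1000
    r=cv2.minAreaRect(w.astype(np.float32))
    return np.array(r[0]),np.array(r[1]),r[2],k
def jigpose(c):pass
E
python3 - <<'E'
from h import *
c=dict(np.load("w1.npz")); c={k:(v if v.ndim else float(v)) for k,v in c.items()}
W=world(c)
for n,(u,v) in dict(loose=(260,127),fixed=(240,213),hous=(390,185),board=(300,150)).items(): print(n,c["color"][v,u],W[v-2:v+3,u-2:u+3,2].mean().round(4),W[v-2:v+3,u-2:u+3,2].std().round(4))
for n,s,z,f in [("loose",(260,127),.04,1),("fixed",(240,213),.04,1),("hous",(390,185),.06,0)]:
    r=face(c,s,z,colour=f);print(n,r[0].round(1),r[1].round(1),r[2],cv2.boundingRect(r[3]))
E
```

```text
loose [226 187 133] 0.0392 0.0007
fixed [232 193 137] 0.039 0.0008
hous [232 228 221] 0.0589 0.0011
board [140  86  57] 0.0169 0.0008
loose [519.7   2.8] [59.7 78.7] 2.155524730682373 (233, 93, 53, 66)
fixed [ 538.7 -120.5] [59.9 80.6] 11.285426139831543 (233, 187, 43, 53)
hous [681.9 -50.6] [159.1  69.9] 11.102277755737305 (309, 166, 120, 50)
```

```bash
cat >> h.py <<'E'
JO=np.array([.5996,-.0677]); JY=np.radians(11.2)
def j2w(x,y): 
    return JO+Ro.from_euler("z",JY).as_matrix()[:2,:2]@np.array([x,y])/1000
def w2j(p): return Ro.from_euler("z",-JY).as_matrix()[:2,:2]@(np.array(p)[:2]-JO)*1000
def go(xy,z,yaw):
    """deltas in tool axes; tool y along yaw (deg), pointing down"""
    T=pose(); y=np.array([np.cos(np.radians(yaw)),np.sin(np.radians(yaw)),0]); zz=np.array([0,0,-1.]); R=np.c_[np.cross(y,zz),y,zz]
    print("at",T[:3,3].round(4),"jig",w2j(T[:2,3]).round(1),"d",(T[:3,:3].T@(np.r_[xy,z]-T[:3,3])).round(4),"turn",Ro.from_matrix(T[:3,:3].T@R).as_rotvec().round(4))
E
python3 -c "
from h import *
go([.5197,.0028],.10,2.2);go([.5197,.0028],.034,2.2);o=get_obs();print(o['joint_velocities'].round(3),o['ft_force'])"
```

```text
at [ 0.5214 -0.0404  0.3223] jig [-71.4  42. ] d [0.0435 0.0062 0.2222] turn [0.0011 0.0032 0.1489]
at [ 0.5214 -0.0404  0.3223] jig [-71.4  42. ] d [0.0437 0.0061 0.2882] turn [0.0011 0.0032 0.1489]
[-0.03  -0.052 -0.041  0.044  0.056  0.009 -0.12 ] [-2.8180503  -5.59973981 -1.83264863]
```

Call:
move_arm:
  plan:
    - {"delta_pos":[0.015,0.003,0.05],"turn":[0.001,0.003,0.08],"fingers":0}
    - {"delta_pos":[0.03,0.006,0.1],"turn":[0.001,0.003,0.149],"fingers":0}
    - {"delta_pos":[0.043,0.006,0.15],"turn":[0.001,0.003,0.149],"fingers":0}
    - {"delta_pos":[0.043,0.006,0.2],"turn":[0.001,0.003,0.149],"fingers":0}
    - {"delta_pos":[0.043,0.006,0.22],"turn":[0.001,0.003,0.149],"fingers":0}
    - {"delta_pos":[0.043,0.006,0.22],"turn":[0.001,0.003,0.149],"fingers":0}
    - {"delta_pos":[0.043,0.006,0.22],"turn":[0.001,0.003,0.149],"fingers":0}
    - {"delta_pos":[0.043,0.006,0.22],"turn":[0.001,0.003,0.149],"fingers":0}

```text
clock: 2.7
position: [0.5178, 0.0125, 0.1035]
ee_rot: [0.689, 0.725, 0.002, -0.001]
ft_force: [-0.4, 0.5, 0.4]
grip_width: 1.004
grasp_force: 0.0
```

```bash
python3 -c "
from h import *
c=cam('wrist');save(c,'w2.png',s=1.5)
go([.5197,.0028],.034,2.2);o=get_obs();print(o['joint_velocities'].round(3),o['ft_force'])
s=proj(c,[[.5197,.0028,.04]])[0];print(s)
try:
  r=face(c,s,.04);print(r[:3])
except Exception as e:print(e)"
```

```text
at [0.5177 0.0125 0.1034] jig [-64.7  94.6] d [-0.0101  0.0015  0.0693] turn [ 0.0006 -0.0036  0.0116]
[-0.001  0.002 -0.001  0.006 -0.    -0.002 -0.   ] [-0.32071599 -0.40723825 -0.38553434]
[254.32398986 220.74773864]
(array([519.921875  ,   3.88262939]), array([59.52038956, 80.49152374]), 2.224050521850586)
```

View pics/w2.png

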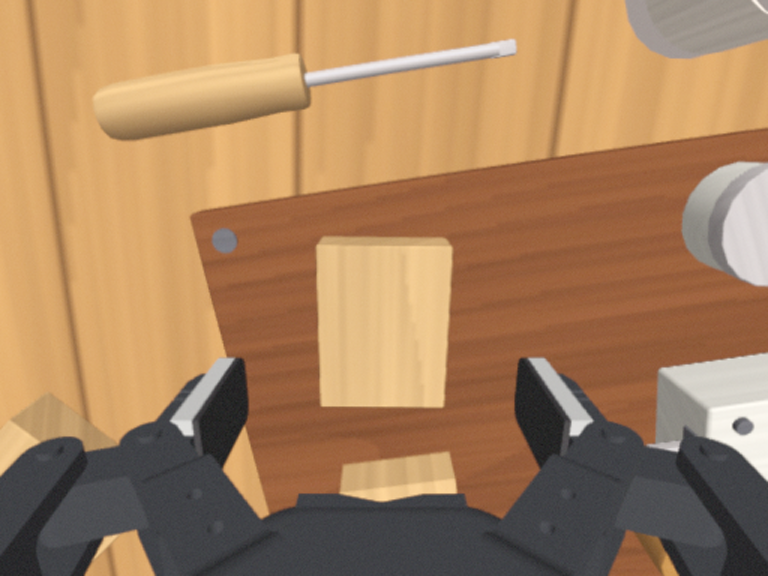

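The view shows the block centred between the open fingers, about 9 mm off along the pads. I correct for that, go down and grip.

Call:
move_arm:
  plan:
    - {"delta_pos":[-0.0095,0.0017,0.03],"turn":[0.0006,-0.0036,0.0116],"fingers":0}
    - {"delta_pos":[-0.0095,0.0017,0.055],"turn":[0.0006,-0.0036,0.0116],"fingers":0}
    - {"delta_pos":[-0.0095,0.0017,0.069],"turn":[0.0006,-0.0036,0.0116],"fingers":0}
    - {"delta_pos":[-0.0095,0.0017,0.069],"turn":[0.0006,-0.0036,0.0116],"fingers":0}
    - {"delta_pos":[-0.0095,0.0017,0.069],"turn":[0.0006,-0.0036,0.0116],"fingers":0.2}
    - {"delta_pos":[-0.0095,0.0017,0.069],"turn":[0.0006,-0.0036,0.0116],"fingers":0.5}
    - {"delta_pos":[-0.0095,0.0017,0.069],"turn":[0.0006,-0.0036,0.0116],"fingers":0.5}
    - {"delta_pos":[-0.0095,0.0017,0.069],"turn":[0.0006,-0.0036,0.0116],"fingers":0.5}
    - {"delta_pos":[-0.0095,0.0017,0.069],"turn":[0.0006,-0.0036,0.0116],"fingers":0.5}
  force: 30

```text
clock: 3.88
position: [0.5199, 0.0033, 0.0344]
ee_rot: [0.693, 0.721, -0.0, -0.0]
ft_force: [-1.7, -0.6, 7.2]
grip_width: 0.696
grasp_force: 32.3
```

```bash
python3 -c "
from h import *
p=pose()[:3,3]
go(j2w(-70,46),.034,11.2);o=get_obs();print(o['joint_velocities'].round(3),o['ft_force'],o['grip_width'],o['grasp_force'])
c=cam('wrist')
s=proj(c,[p[0],p[1],.04])[0];r=face(c,(256,200),.04);print(r[:3],cv2.boundingRect(r[3]),s)
"
```

```text
at [0.5199 0.0033 0.0344] jig [-64.4  85.2] d [-0.0396  0.0006  0.0004] turn [-2.00e-04  1.00e-04 -1.57e-01]
[-0.001  0.001  0.    -0.     0.    -0.001 -0.001] [-1.68928651 -0.61779913  7.16332545] 0.6956486971913153 32.32433080673218
(array([519.89147949,   4.08257675]), array([78.67401886, 80.14944458]), 2.2015016078948975) (166, 172, 173, 157) [251.57187932 258.29604269]
```

Call:
move_arm:
  plan:
    - {"delta_pos":[0,0,-0.001],"turn":[0,0,0],"fingers":0.5}
    - {"delta_pos":[-0.007,0,-0.001],"turn":[0,0,-0.03],"fingers":0.5}
    - {"delta_pos":[-0.014,0,-0.001],"turn":[0,0,-0.06],"fingers":0.5}
    - {"delta_pos":[-0.021,0,-0.001],"turn":[0,0,-0.1],"fingers":0.5}
    - {"delta_pos":[-0.028,0.0005,-0.001],"turn":[0,0,-0.14],"fingers":0.5}
    - {"delta_pos":[-0.034,0.0005,-0.001],"turn":[0,0,-0.157],"fingers":0.5}
    - {"delta_pos":[-0.0395,0.0005,-0.001],"turn":[0,0,-0.157],"fingers":0.5}
    - {"delta_pos":[-0.0395,0.0005,-0.001],"turn":[0,0,-0.157],"fingers":0.5}
    - {"delta_pos":[-0.0395,0.0005,-0.001],"turn":[0,0,-0.157],"fingers":0.5}

```text
clock: 5.05
position: [0.5213, -0.0365, 0.0344]
ee_rot: [0.635, 0.773, -0.001, -0.0]
ft_force: [0.1, -2.1, 1.5]
grip_width: 0.694
grasp_force: 32.8
```

```bash
python3 -c "
from h import *
go(j2w(-70,40),.034,11.2);o=get_obs();print(o['joint_velocities'].round(3),o['ft_force'],o['grip_width'],o['grasp_force'])
c=cam('top');save(c,'t3.png',(170,150,320,250),5)
c=cam('wrist');save(c,'w3.png',s=1.5)
"
```

```text
at [ 0.5213 -0.0365  0.0344] jig [-70.8  45.8] d [-0.0058  0.0008  0.0004] turn [-0.0016  0.0006 -0.0007]
[-0.002 -0.001 -0.001  0.    -0.    -0.     0.002] [ 0.07570517 -2.07672338  1.45036923] 0.6936696614513941 32.8114128112793
```

View pics/w3.png

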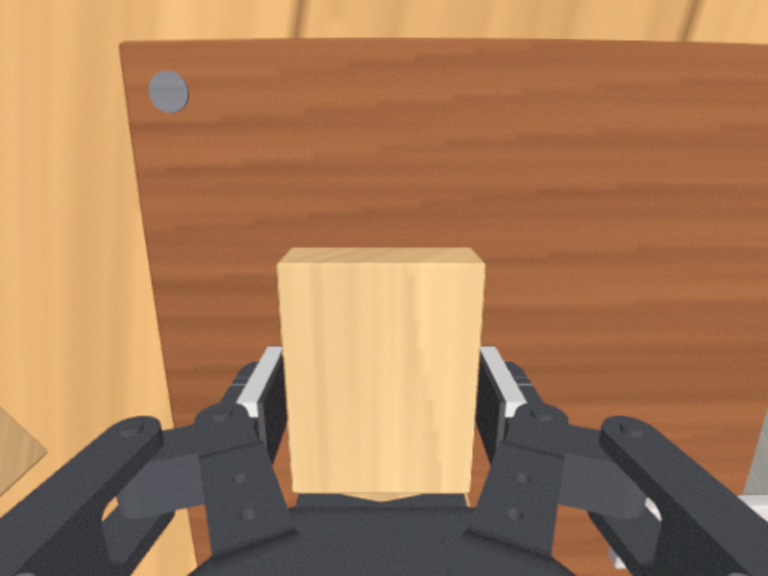

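The block is held squarely. The gripper hides the joint, so I close it by feel.

Call:
move_arm:
  plan:
    - {"delta_pos":[-0.002,0.0008,0],"turn":[0,0,0],"fingers":0.5}
    - {"delta_pos":[-0.004,0.0008,0],"turn":[0,0,0],"fingers":0.5}
    - {"delta_pos":[-0.005,0.0008,0],"turn":[0,0,0],"fingers":0.5}
    - {"delta_pos":[-0.0055,0.0008,0],"turn":[0,0,0],"fingers":0.5}
    - {"delta_pos":[-0.0055,0.0008,0],"turn":[0,0,0],"fingers":0.5}

```text
clock: 5.78
position: [0.5233, -0.0412, 0.0344]
ee_rot: [0.635, 0.773, -0.001, -0.0]
ft_force: [-1.2, 3.7, 3.5]
grip_width: 0.691
grasp_force: 33.1
```

Call:
move_arm:
  plan:
    - {"delta_pos":[-0.0007,0,0],"turn":[0,0,0],"fingers":0.5}
    - {"delta_pos":[-0.0013,0,0],"turn":[0,0,0],"fingers":0.5}
    - {"delta_pos":[-0.0013,0,0],"turn":[0,0,0],"fingers":0.5}

```text
clock: 6.15
position: [0.5234, -0.0427, 0.0344]
ee_rot: [0.635, 0.773, -0.001, -0.0]
ft_force: [-0.9, 3.8, 4.8]
grip_width: 0.694
grasp_force: 33.2
```

```bash
python3 -c "
from h import *
go(j2w(-70,40),.034,11.2);o=get_obs();print(o['joint_velocities'].round(3),o['ft_force'],o['torque'],o['grip_width'],o['grasp_force'])
"
```

```text
at [ 0.5234 -0.0427  0.0344] jig [-69.9  39.3] d [ 0.0007 -0.0001  0.0004] turn [-0.0015  0.0002 -0.    ]
[-0.001  0.001  0.    -0.002  0.002  0.002 -0.001] [-0.91741679  3.76694954  4.76307021] [ 0.79808224 -0.00569921  0.07250383] 0.6936473397276453 33.180769085884094
```

Call:
move_arm:
  plan:
    - {"delta_pos":[-0.0005,0,0],"turn":[0,0,0],"fingers":0.5}
    - {"delta_pos":[-0.001,0,0],"turn":[0,0,0],"fingers":0.5}
    - {"delta_pos":[-0.001,0,0],"turn":[0,0,0],"fingers":0.5}

```text
clock: 6.52
position: [0.5234, -0.0428, 0.0344]
ee_rot: [0.635, 0.773, -0.0, -0.001]
ft_force: [-2.7, 7.6, 6.7]
grip_width: 0.693
grasp_force: 33.4
```

Call:
move_arm:
  plan:
    - {"delta_pos":[-0.0008,0,0],"turn":[0,0,0],"fingers":0.5}
    - {"delta_pos":[-0.0015,0,0],"turn":[0,0,0],"fingers":0.5}
    - {"delta_pos":[-0.0015,0,0],"turn":[0,0,0],"fingers":0.5}

```text
clock: 6.9
position: [0.5235, -0.0428, 0.0344]
ee_rot: [0.634, 0.773, -0.0, -0.002]
ft_force: [-4.5, 11.9, 9.9]
grip_width: 0.694
grasp_force: 33.7
```

```bash
python3 -c "
from h import *
go(j2w(-70,40),.034,11.2);o=get_obs();print(o['ft_force'],o['torque'],o['grasp_force'])
"
```

```text
at [ 0.5235 -0.0428  0.0344] jig [-69.9  39.2] d [ 0.0008 -0.0001  0.0004] turn [-0.0024 -0.0028  0.0013]
[-4.53153393 11.92694806  9.89056406] [ 2.46414742  0.71503119 -0.23172059] 33.665927052497864
```

Call:
move_arm:
  plan:
    - {"delta_pos":[0.001,0,0],"turn":[0,0,0],"fingers":0.5}
    - {"delta_pos":[0.002,0,0],"turn":[0,0,0],"fingers":0.5}
    - {"delta_pos":[0.002,0,0],"turn":[0,0,0],"fingers":0.25}
    - {"delta_pos":[0.002,0,0],"turn":[0,0,0],"fingers":0.1}
    - {"delta_pos":[0.002,0,0],"turn":[0,0,0],"fingers":0}
    - {"delta_pos":[0.002,0,-0.03],"turn":[0,0,0],"fingers":0}
    - {"delta_pos":[0.002,0,-0.08],"turn":[0,0,0],"fingers":0}
    - {"delta_pos":[0.002,0.01,-0.14],"turn":[0,0,0],"fingers":0}
    - {"delta_pos":[0.002,0.02,-0.19],"turn":[0,0,0],"fingers":0}
    - {"delta_pos":[0.002,0.03,-0.22],"turn":[0,0,0],"fingers":0}
    - {"delta_pos":[0.002,0.03,-0.22],"turn":[0,0,0],"fingers":0}
    - {"delta_pos":[0.002,0.03,-0.22],"turn":[0,0,0],"fingers":0}

```text
clock: 8.4
position: [0.5526, -0.0375, 0.2533]
ee_rot: [0.635, 0.773, -0.001, -0.001]
ft_force: [-0.8, -0.4, -0.6]
grip_width: 1.0
grasp_force: 0.0
```

```bash
python3 -c "
from h import *
c=cam('wrist');np.savez('w4.npz',**c);save(c,'w4.png',s=1.5)
p=pose();print(p[:3,3],w2j(p[:3,3]))
for x,y,z in [(-70,40,.04),(-70,-40,.04),(5,0,.048)]: print(proj(c,np.r_[j2w(x,y),z])*1.5)
"
```

```text
[ 0.55242528 -0.03747614  0.25299242] [-40.40577077  38.8112053 ]
[[341.7841033  241.90324886]]
[[344.21188573 338.4098995 ]]
[[439.09390471 294.84765906]]
```

View pics/w4.png

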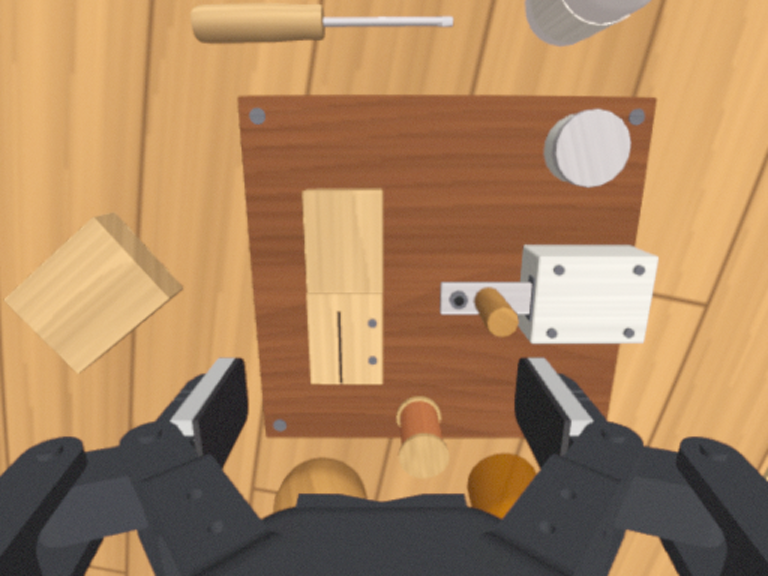

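The joint is closed at row ≈292. I now measure end alignment, the line and the nose.

```bash
cat > m.py <<'E'
from h import *
import sys
c=dict(np.load(sys.argv[1])); c={k:(v if v.ndim else float(v)) for k,v in c.items()}
g=cv2.GaussianBlur(c["color"][...,1],(3,3),0).astype(float)
def cross(v,u0,u1,lev):
    x=g[v,u0:u1+1]; i=np.where((x[:-1]-lev)*(x[1:]-lev)<0)[0]
    return u0+i[0]+(lev-x[i[0]])/(x[i[0]+1]-x[i[0]]) if len(i) else np.nan
def fit(name,vs,u0,u1,lev,z):
    uv=np.array([(cross(v,u0,u1,lev),v) for v in vs]); uv=uv[~np.isnan(uv[:,0])]
    J=np.array([w2j(p) for p in onz(c,uv,z)])
    k=np.polyfit(J[:,1],J[:,0],1); k=np.polyfit(*(J[abs(np.polyval(k,J[:,1])-J[:,0])<1].T[::-1]),1)
    print(name,"x at y=0: %.2f mid %.2f angle %.2f deg n %d y %.1f..%.1f"%(k[1],np.polyval(k,J[:,1].mean()),np.degrees(np.arctan(-k[0])),len(J),J[-1,1],J[0,1])); return uv
fit("loose L",range(133,190),195,215,140,.04)
fit("fixed L",range(200,250),198,215,140,.04)
fit("loose R",range(133,190),248,262,140,.04)
fit("fixed R",range(200,250),248,262,140,.04)
# line centre: darkest, intensity weighted
uv=[]
for v in range(212,250):
    w=np.clip(175-g[v,220:236],0,None); uv.append(((w*np.arange(220,236)).sum()/w.sum(),v))
J=np.array([w2j(p) for p in onz(c,np.array(uv),.04)]);k=np.polyfit(J[:,1],J[:,0],1);print("line mid x %.2f at0 %.2f std %.2f"%(np.median(J[:,0]),k[1],J[:,0].std()))
for v in (192,206): print("row",v,g[v,286:304].astype(int).tolist())
for z in (.048,.054): fit("nose z%.3f"%z,range(191,207),286,302,140,z)
E
python3 m.py w4.npz; python3 -c "
from h import *
c=dict(np.load('w4.npz'));print(c['color'][135:140,308:356:2].mean(0).astype(int)[0], c['color'][185:230,330].astype(int)[:,1].tolist())
hsv=cv2.cvtColor(c['color'],cv2.COLOR_RGB2HSV)
print(c['color'][216,325:348,:].tolist())"
```

```text
loose L x at y=0: -99.19 mid -99.08 angle -0.16 deg n 57 y 6.7..72.3
fixed L x at y=0: -99.79 mid -99.88 angle -0.13 deg n 48 y -71.9..-7.0
loose R x at y=0: -39.03 mid -39.13 angle 0.14 deg n 57 y 6.8..72.2
fixed R x at y=0: -39.09 mid -39.09 angle 0.00 deg n 50 y -71.7..-6.9
line mid x -74.15 at0 -74.19 std 0.07
row 192 [95, 94, 92, 92, 91, 90, 95, 120, 162, 193, 204, 206, 206, 205, 205, 205, 205, 204]
row 206 [93, 94, 94, 94, 94, 95, 103, 133, 174, 198, 202, 203, 203, 203, 202, 198, 191, 182]
nose z0.048 x at y=0: 5.79 mid 5.84 angle 1.22 deg n 16 y -11.6..6.8
nose z0.054 x at y=0: 5.04 mid 5.05 angle 1.22 deg n 16 y -9.5..8.6
[146  92  57] [93, 91, 102, 168, 210, 211, 207, 176, 147, 136, 134, 133, 136, 134, 131, 126, 123, 118, 119, 121, 120, 131, 151, 157, 157, 157, 153, 152, 152, 150, 151, 153, 152, 152, 152, 153, 153, 149, 131, 103, 95, 89, 92, 96, 89]
[[177, 126, 69], [199, 148, 82], [205, 152, 85], [205, 153, 83], [206, 154, 86], [206, 153, 88], [203, 151, 85], [202, 150, 86], [204, 153, 86], [203, 151, 86], [203, 151, 81], [204, 152, 86], [204, 150, 86], [203, 150, 82], [204, 151, 86], [200, 147, 83], [200, 147, 82], [200, 149, 81], [199, 148, 84], [193, 143, 84], [164, 137, 110], [141, 134, 125], [134, 132, 125]]
```

Ends are in line within about 0.3 mm, and the blocks are square within about 0.2°. The nose has to travel about 79.7 mm. Next is the handle.

```bash
python3 -c "
from h import *
go(j2w(40.5,0),.14,11.2);go(j2w(40.5,0),.076,11.2)"
```

```text
at [ 0.5524 -0.0375  0.253 ] jig [-40.4  38.8] d [-0.0388  0.0814  0.1127] turn [-0.0039  0.0002 -0.0004]
at [ 0.5524 -0.0375  0.253 ] jig [-40.4  38.8] d [-0.0387  0.0816  0.1767] turn [-0.0039  0.0002 -0.0004]
```

Call:
move_arm:
  plan:
    - {"delta_pos":[-0.013,0.027,0.03],"turn":[-0.004,0,0],"fingers":0}
    - {"delta_pos":[-0.026,0.054,0.06],"turn":[-0.004,0,0],"fingers":0}
    - {"delta_pos":[-0.039,0.0815,0.09],"turn":[-0.004,0,0],"fingers":0}
    - {"delta_pos":[-0.039,0.0815,0.11],"turn":[-0.004,0,0],"fingers":0}
    - {"delta_pos":[-0.039,0.0815,0.11],"turn":[-0.004,0,0],"fingers":0}
    - {"delta_pos":[-0.039,0.0815,0.11],"turn":[-0.004,0,0],"fingers":0}

```text
clock: 9.2
position: [0.6403, -0.0597, 0.1452]
ee_rot: [0.635, 0.773, 0.001, 0.001]
ft_force: [0.1, 0.1, -0.2]
grip_width: 1.004
grasp_force: 0.0
```

```bash
python3 -c "
from h import *
go(j2w(40.5,0),.076,11.2)
c=cam('wrist');save(c,'w5.png',s=1.5)
print(1.5*proj(c,np.r_[j2w(40.5,0),.104]))"
```

```text
at [ 0.6403 -0.0597  0.1452] jig [41.5 -0.1] d [ 0.0001 -0.0012  0.0692] turn [ 0.0032  0.0002 -0.0001]
[[375.89277389 328.8387914 ]]
```

View pics/w5.png

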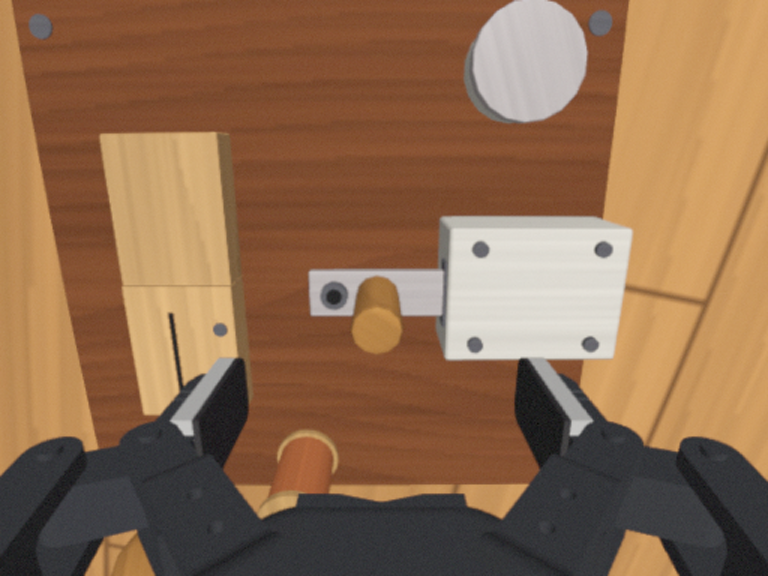

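The handle top is at (377,329), where I predicted it, and the joint looks flush. I go down and grip.

Call:
move_arm:
  plan:
    - {"delta_pos":[0,-0.001,0.03],"turn":[0.003,0,0],"fingers":0}
    - {"delta_pos":[0,-0.001,0.055],"turn":[0.003,0,0],"fingers":0}
    - {"delta_pos":[0,-0.001,0.069],"turn":[0.003,0,0],"fingers":0}
    - {"delta_pos":[0,-0.001,0.069],"turn":[0.003,0,0],"fingers":0.3}
    - {"delta_pos":[0,-0.001,0.069],"turn":[0.003,0,0],"fingers":0.6}
    - {"delta_pos":[0,-0.001,0.069],"turn":[0.003,0,0],"fingers":0.9}
    - {"delta_pos":[0,-0.001,0.069],"turn":[0.003,0,0],"fingers":0.9}
    - {"delta_pos":[0,-0.001,0.069],"turn":[0.003,0,0],"fingers":0.9}
    - {"delta_pos":[0,-0.001,0.069],"turn":[0.003,0,0],"fingers":0.9}
    - {"delta_pos":[0,-0.001,0.069],"turn":[0.003,0,0],"fingers":0.9}
  force: 70

```text
clock: 10.5
position: [0.6388, -0.0603, 0.0762]
ee_rot: [0.635, 0.773, -0.001, -0.001]
ft_force: [-9.6, 0.3, 11.2]
grip_width: 0.237
grasp_force: 68.1
```

```bash
python3 -c "
from h import *
p=pose();j=w2j(p[:3,3]);go(j2w(j[0]-79.7,j[1]),p[2,3],11.2);go(j2w(j[0]-79.7,0),p[2,3],11.2);o=get_obs();print(o['ft_force'],o['grip_width'],o['grasp_force'])"
```

```text
at [ 0.6388 -0.0603  0.0762] jig [39.9 -0.4] d [-0.     -0.0797  0.0002] turn [-0.0024 -0.0005 -0.0005]
at [ 0.6388 -0.0603  0.0762] jig [39.9 -0.4] d [ 0.0003 -0.0797  0.0002] turn [-0.0024 -0.0005 -0.0005]
[-9.62817898  0.32515487 11.16745581] 0.23687338321307566 68.09493899345398
```

Call:
move_arm:
  plan:
    - {"delta_pos":[0,-0.008,0],"turn":[0,0,0],"fingers":0.9}
    - {"delta_pos":[0,-0.018,0],"turn":[0,0,0],"fingers":0.9}
    - {"delta_pos":[0,-0.028,0],"turn":[0,0,0],"fingers":0.9}
    - {"delta_pos":[0,-0.038,0],"turn":[0,0,0],"fingers":0.9}
    - {"delta_pos":[0,-0.048,0],"turn":[0,0,0],"fingers":0.9}
    - {"delta_pos":[0,-0.058,0],"turn":[0,0,0],"fingers":0.9}
    - {"delta_pos":[0,-0.068,0],"turn":[0,0,0],"fingers":0.9}
    - {"delta_pos":[0,-0.075,0],"turn":[0,0,0],"fingers":0.9}
    - {"delta_pos":[0,-0.078,0],"turn":[0,0,0],"fingers":0.9}
    - {"delta_pos":[0,-0.0797,0],"turn":[0,0,0],"fingers":0.9}
    - {"delta_pos":[0,-0.0797,0],"turn":[0,0,0],"fingers":0.9}
    - {"delta_pos":[0,-0.0797,0],"turn":[0,0,0],"fingers":0.9}

```text
clock: 12.0
position: [0.5638, -0.0752, 0.0762]
ee_rot: [0.635, 0.773, 0.001, 0.002]
ft_force: [10.9, -0.5, -1.7]
grip_width: 0.237
grasp_force: 68.9
```

```bash
python3 -c "
from h import *
go(j2w(39.9-79.7,-.4),.0762,11.2);o=get_obs();print(o['joint_velocities'].round(3),o['ft_force'],o['grip_width'],o['grasp_force'])
c=cam('top');np.savez('t6.npz',**c);
s=cam('scene');np.savez('s6.npz',**s);w=cam('wrist')
for k in (c,s): print(proj(k,[np.r_[j2w(x,y),z] for x,y,z in [(-74.2,0,.04),(-74.2,-40,.04),(-74.2,-12,.048),(-40,0,.104)]]).round(1).tolist())
a=cv2.resize(s['color'][150:260,200:330,::-1],(650,550),interpolation=cv2.INTER_CUBIC);cv2.imwrite('pics/s6.png',a)
save(w,'w6.png',s=1.5)"
```

```text
at [ 0.5638 -0.0752  0.0762] jig [-36.6  -0.4] d [ 0.     -0.0032  0.    ] turn [0.0046 0.0016 0.0005]
[-0.     0.     0.001 -0.    -0.001  0.    -0.   ] [10.92534326 -0.46278698 -1.73371583] 0.23699990758394904 68.87958884239197
[[242.9, 200.0], [257.7, 196.9], [247.3, 198.5], [239.4, 182.3]]
[[243.8, 194.7], [238.9, 205.8], [242.3, 196.7], [254.7, 187.1]]
```

View pics/w6.png

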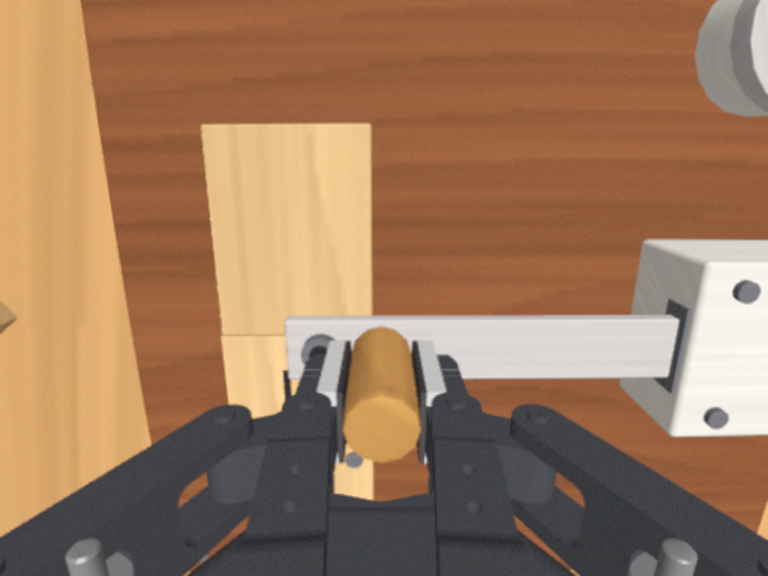

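View pics/s6.png

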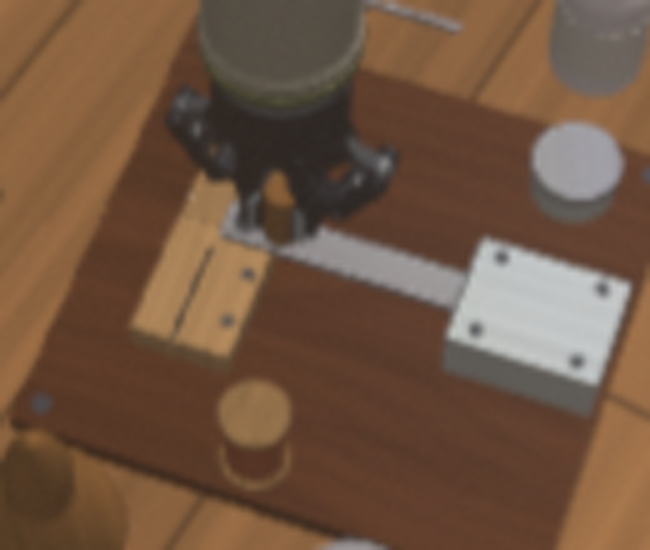

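In the wrist view the nose edge is at u≈286 and the line at about (286,385), seen with parallax. The TCP is about 3.2 mm short because the arm yields to the spring, so I add that.

Call:
move_arm:
  plan:
    - {"delta_pos":[0,-0.002,0],"turn":[0,0,0],"fingers":0.9}
    - {"delta_pos":[0,-0.0034,0],"turn":[0,0,0],"fingers":0.9}
    - {"delta_pos":[0,-0.0034,0],"turn":[0,0,0],"fingers":0.9}
    - {"delta_pos":[0,-0.0034,0],"turn":[0,0,0],"fingers":0.9}

```text
clock: 12.65
position: [0.5605, -0.0759, 0.0762]
ee_rot: [0.635, 0.773, 0.001, 0.002]
ft_force: [11.7, 0.2, -2.6]
grip_width: 0.24
grasp_force: 68.9
```

```bash
python3 - <<'E'
from h import *
go(j2w(39.9-79.7,-.4),.0762,11.2)
w=cam("wrist");np.savez("w7.npz",**w);g=w["color"][...,1].astype(int)
p=proj(w,[np.r_[j2w(x,y),z] for x,y,z in [(-74.15,0,.048),(-74.15,-20,.04),(-74.15,-24,.04)]]);print(p.round(1).tolist(),"rows px")
for v in range(214,266,3): print(v,g[v,180:206].tolist())
im=cv2.resize(w["color"][190:290,120:280,::-1],(800,500),interpolation=cv2.INTER_CUBIC);cv2.imwrite("pics/w7.png",im)
E
```

```text
at [ 0.5605 -0.0759  0.0762] jig [-39.9  -0.4] d [0.     0.0001 0.    ] turn [0.0047 0.0017 0.0006]
[[191.7, 227.3], [196.2, 252.1], [196.5, 258.0]] rows px
214 [196, 196, 195, 196, 194, 196, 194, 193, 194, 192, 203, 214, 220, 221, 219, 221, 220, 220, 220, 220, 220, 220, 221, 220, 219, 220]
217 [197, 197, 197, 195, 196, 197, 194, 196, 193, 186, 189, 207, 212, 215, 214, 213, 214, 214, 214, 213, 214, 213, 214, 214, 215, 214]
220 [196, 196, 197, 195, 196, 196, 197, 195, 194, 181, 184, 205, 211, 212, 213, 213, 213, 213, 212, 213, 213, 212, 214, 212, 213, 212]
223 [169, 169, 169, 172, 173, 177, 174, 175, 175, 179, 191, 204, 209, 209, 209, 210, 209, 210, 209, 210, 210, 208, 210, 209, 209, 209]
226 [200, 197, 201, 205, 205, 207, 210, 211, 214, 213, 209, 206, 213, 213, 214, 213, 214, 214, 215, 213, 214, 213, 214, 202, 168, 123]
229 [199, 199, 201, 202, 205, 208, 211, 210, 213, 213, 206, 204, 212, 214, 215, 216, 215, 215, 214, 215, 215, 212, 182, 130, 124, 125]
232 [198, 199, 200, 203, 204, 209, 210, 211, 213, 213, 200, 192, 203, 209, 209, 210, 208, 210, 208, 209, 199, 172, 139, 131, 131, 128
[... 722 characters left out ...]
4, 214, 206, 195, 203, 210, 211, 211, 211, 211, 208, 183, 122, 87, 84, 79, 80]
253 [200, 201, 202, 200, 198, 196, 198, 203, 211, 213, 216, 217, 214, 199, 159, 104, 95, 97, 109, 112, 96, 70, 66, 69, 68, 66]
256 [202, 201, 201, 201, 198, 198, 198, 203, 208, 212, 215, 217, 216, 212, 178, 84, 54, 51, 55, 65, 67, 64, 67, 69, 66, 68]
259 [203, 201, 201, 199, 199, 197, 199, 202, 207, 212, 214, 216, 216, 213, 181, 90, 53, 58, 67, 69, 64, 68, 64, 67, 65, 66]
262 [202, 200, 201, 201, 199, 199, 198, 202, 206, 209, 214, 216, 216, 214, 185, 105, 67, 67, 65, 67, 65, 69, 71, 72, 68, 64]
265 [203, 202, 203, 203, 200, 199, 197, 200, 205, 208, 199, 168, 122, 82, 67, 71, 70, 68, 62, 68, 68, 67, 68, 64, 65, 68]
```

View pics/w7.png

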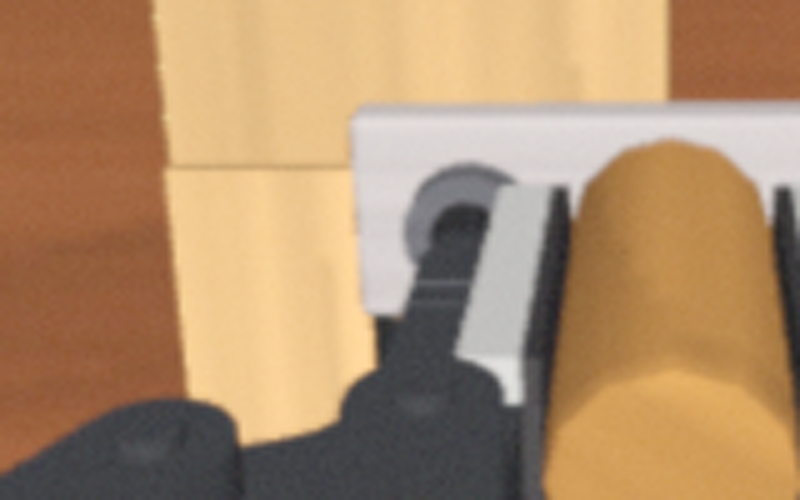

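```bash
python3 - <<'E'
from h import *
c=dict(np.load("w7.npz")); c={k:(v if v.ndim else float(v)) for k,v in c.items()}
print("cam jig",w2j(c["M"][:3,3]).round(1),c["M"][2,3])
J=lambda uv,z:[w2j(p).round(2).tolist() for p in onz(c,uv,z)]
print("nose top",J([(189.0,217),(189.0,220),(190.6,233),(191.5,248)],.054))
print("line left edge",J([(194.6,256),(194.7,259)],.04))
g=c["color"][...,1].astype(int)
for v in (170,200,240,255): print(v,g[v,148:164].tolist(),g[v,244:258].tolist())
print("block R z.04",J([(253,170),(253.5,200)],.04))
E
```

```text
cam jig [-39.6  70.2] 0.2069349038963728
nose top [[-73.96, 8.7], [-74.07, 6.96], [-73.66, -0.73], [-73.71, -9.86]]
line left edge [[-75.26, -22.64], [-75.31, -24.71]]
170 [132, 185, 194, 195, 194, 193, 193, 195, 195, 196, 194, 193, 193, 193, 194, 191] [200, 200, 198, 198, 200, 200, 203, 202, 193, 151, 102, 91, 92, 90]
200 [102, 99, 108, 144, 187, 197, 197, 196, 193, 193, 194, 193, 192, 194, 191, 193] [199, 200, 200, 198, 200, 201, 202, 202, 195, 156, 111, 96, 101, 99]
240 [94, 94, 94, 92, 93, 99, 140, 201, 207, 206, 206, 204, 204, 202, 202, 202] [113, 119, 128, 133, 135, 138, 139, 141, 144, 142, 142, 142, 140, 140]
255 [96, 93, 94, 95, 95, 97, 96, 115, 169, 204, 209, 208, 206, 205, 204, 202] [122, 124, 127, 132, 131, 129, 135, 135, 134, 135, 139, 137, 140, 139]
block R z.04 [[-39.39, 31.4], [-39.11, 13.61]]
```

The nose measures jig x ≈ -73.9 and the line centre ≈ -73.8. The joint is still closed and the guide is held, so I hand in.

```bash
python3 -c "
from h import *
o=get_obs();print(o['clock'],o['joint_velocities'].round(3),o['grasp_force']);print(hand_in())"
```

```text
12.7 [-0.    -0.     0.    -0.     0.002  0.001  0.001] 68.89267444610596
the job is handed in; nothing more can be done
None
```

I handed the job in at 12.7 s: the loose block is flush, square and end-aligned with its twin (ends within about 0.3 mm), and the arm is still holding the guide at the pencil line, with its front edge measured about 0.1 mm from the line's centre; no verdict came back.

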